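Hold the stone egg over the mirror with the tongs

TASK

Pick up the wooden tongs, take the egg-shaped stone off the specimen board with their tips, never touching it with the gripper itself, and carry it to the round mirror lying on the desk so that its underside can be looked at. Finish while still holding it in the tongs, still, over the middle of the mirror with its widest part about 11 cm above the glass; do not put it down. Leave the other two stones, the mug, the eraser and the magnifying glass where they are.

Things in the scene. Friction and masses are not known exactly. Their poses are not given: they have to be found in the camera images.
- tongs_grip (a point): Where to grip the sprung wooden tongs, close to their centre of mass: midway between the two arms and half-way up, 13 mm above the desk as they lie flat. +x points to the open tips, y across the arms, z up. Here the arms measure 62 mm over their outsides at rest, 50 mm when parallel, 36 mm at the stop. The spring pushes back on each finger here with 3 N at rest, 4.5 N parallel, 6 N at the stop.
- jaw_l (a joint): How far each tongs arm is closed, rad: 0 open at rest, 0.068 arms parallel, 0.15 stop. Both arms move alike when squeezed at the grip place, and spring open again when let; about half of any squeeze beyond the spring reaches the tips.
- tongs_tip (a point): The point midway between the tips where an item is best held, 94 mm ahead (+x) of tongs_grip at the same height; the tips end 8 mm further on. Clear gap between the tips: 64 mm at rest (76 mm over their outsides), 38 mm with the arms parallel, about 8 mm at the stop.
- egg_center (a point): Polished grey-white stone egg, standing blunt end down on a flat foot, round seen from above, 38 mm across at its widest, 52 mm tall, about 100 g. This point is on its axis at its widest height, 22 mm above its underside. It stands at one of the three places on the board.
- egg: The same egg: origin at the centre of its foot, z along its axis.
- point_center (a point): Another stone of the same material: a six-sided crystal point, 36 mm across, 76 mm tall, sharp at the top; this point is 38 mm above its underside. Leave it.
- block_center (a point): Another stone of the same material: a block with a flat top, 36 x 36 x 34 mm tall; this point is half-way up. Leave it.
- board: Fixed wooden specimen board with a cork inlay, 90 (its x) x 290 (its y) mm, 12 mm thick, on the desk; origin at the centre of its underside. The three stones stand on it at about y = -90, 0 and +90 mm on its long axis, in any order; seen from the robot it lies crosswise, turned a little.
- mirror_center (a point): Fixed round mirror with a brass frame, 130 mm across and 11 mm high, lying face up on the desk; this point is the centre of the glass, z up. The mirror lies on one side (left or right) of the desk and the tongs on the other.
- tongs: The tongs as a whole, pale wood, lying flat: 26 mm tall all over, arms 6 mm thick, about 80 g. Origin on the underside, 13 mm below tongs_grip, same axes. A joining block with two pivots lies 88 mm behind (-x), the back end 101 mm behind, the ends of the arms 102 mm ahead. The tips point away from the robot.
- mug: White mug, 80 mm across, 92 mm tall, its handle pointing left or away from the robot, beside the board's left end. Leave it.
- eraser: Small white eraser 45 x 22 x 12 mm between the board and the robot. Leave it.
- magnifier: Magnifying glass lying flat, 72 mm lens ring, 165 mm long, 13 mm high, between the board and the robot; its handle points away from the robot. Leave it.

How it is judged (in metres and radians):
On the way, in this order (a step that is already met when the one before it is completed fails the run):
1. the tongs are held in the gripper, lifted off the desk, the egg still standing on the board (height (world z) of tongs above 0.015 m and contact force between the fingers and tongs above 1 N and distance of egg from where it was at the start of the episode below 0.02 m), for 0.2 s.
2. the egg is clamped in the tongs and lifted clear of the board (contact force between tongs and egg above 1.5 N and contact force between the fingers and tongs above 1 N and height (world z) of egg_center above 0.06 m), for 0.2 s.
At the end, for the whole second after the job is handed in: The gripper holds the tongs (over 1 N) and the tongs clamp the egg (over 1.5 N), clear of the mirror and untouched by the fingers; the egg's widest height is within 40 mm of the mirror's centre seen from above and 60 to 180 mm above the glass, moving slower than 40 mm/s (contact force between tongs and egg above 1.5 N and contact force between the fingers and tongs above 1 N and horizontal distance between egg_center and mirror_center below 0.04 m and z of egg_center in the frame of mirror_center between 0.06 and 0.18 m and contact force between the fingers and egg below 0.1 N and linear speed of egg below 0.04 m/s and height (world z) of tongs above 0.03 m and contact force between each of egg, tongs and mirror below 0.1 N); the arm keeps its last pose, push and grip.
It fails at once if the gripper touches the egg itself (contact force between any of the fingers, the arm and egg above 0.3 N).
It fails at once if another stone is shifted by over 20 mm or knocked over (distance of any of point_center, block_center from where it was at the start of the episode above 0.02 m).
It fails at once if the mug, the eraser or the magnifying glass is shifted by over 30 mm (distance of any of mug, eraser, magnifier from where it was at the start of the episode above 0.03 m).
It also fails if it takes over 38 s, if anything falls off the work surface, if the arm or the gripper's body presses on something with over 40 N, if the wrist force passes 120 N, or if a joint passes its speed limit or range.

ROBOT

A 6-joint arm with a two-finger parallel gripper is mounted at the origin on the work surface. World frame = base frame: x ahead of the robot, y to its left, z up, the work surface at z = 0. Lengths are in mm, angles in rad, forces in N, time in s.
With the tool pointing down it reaches from about 300 to 775 mm from the base axis. Payload 14.6 kg.
Tool frame: the origin (TCP) lies at the very end of the fingers, on their centre line; the grasp point (between the pads) lies 19 mm behind it (manip.grip_point_offset is the distance from the TCP to the grasp point, in mm); z points along the fingers, y is the line along which they close (so a half turn about z gives the same grasp; the last joint's range is limited). The gripper opens to 94 mm and grips with 3 to 60 N. Pads are 16 mm wide; open, the fingers measure 119 mm over their backs; the gripper's body (75 mm by 177 mm) begins 78 mm behind the grasp point.
Start: joints at [-0.067, 0.3, 1.521, -0, 1.321, -0.067], TCP at [549.99, -0.002, 176.346] pointing down, gripper open.
Joint ranges: [-3.03, 3.03], [-0.79, 2.21], [0.23, 2.52], [-1.04, 4.18], [0, 3.07], [-2.55, 2.55]. Speed limits (rad/s): [2.22, 2.22, 2.57, 3.14, 3.14, 3.14].

INTERFACE

Orientations are given as [roll, pitch, yaw] about the fixed x, y, z axes, in that order (R = Rz(yaw) Ry(pitch) Rx(roll)).
In Python, from workcell import manip gives the robot as it stands. The module is installed in compiled form; this text tells all that it offers.
- The arm moves only by the tool move_arm, never from a script. Its argument "plan" is a list of rows, each a list of 5 numbers: the shift along the world's x, y, z each as a share of 400 mm, from -1 to 1, then the turn about the world's z as a share of 360 degrees, from -1 to 1, then the closure, from -1 (fully open) to 1 (shut). In form: [[dx, dy, dz, spin, grip], ...]. A call has 1 to 5 rows; each row is the pose to reach, as a shift and turn from the pose commanded when the call began, turning the shorter way round; what a row does not reach only later rows make up. A row lasts 1/12 s, in which the tool goes at most 41.7 mm and 7.16 degrees, less where a joint would pass 70% of its speed; a pose out of reach is approached as far as the arm can. A call with a number of a shift or a turn outside -1 to 1 is refused whole. A call with a gripper value outside its range is refused whole. The fingers move at their own pace and stop on an object; "newtons" is the grip in N (left out, the last holds). Time passes only in rows, so rows that repeat a pose let the fingers close. It gives the time, the measured TCP pose, the force, the opening and the grip force at its end, in the units of the state.
- manip.get_state(): the state, without advancing time (a new reading comes with each control period).
- manip.read_camera(name): name is "scene" or "side" or "wrist"; returns a dict with "frame" (400x640x3 uint8, red, green, blue), "depth" (400x640 float32, mm along the optical axis (not along the pixel's ray), 0 where there is no reading), "camera_matrix" (3x3 intrinsics, pixels), "world_to_cam" (4x4, takes a point from world to camera coordinates); the wrist camera has in their place "tool_from_camera" (4x4, takes a point from camera to tool coordinates, whose origin is the TCP and whose axes are the flange's). Camera axes: x right, y down, z forward; pixel columns grow to the right and rows downward; lengths in mm; the calibration is good to about 2 mm. A picture is of the moment at which its call begins: read the wrist's pose just before it.
- manip.hand_in(): hands the job in; it is judged then, once.
Trained networks look in a picture, given as the dict that the camera call returned (one of the last four; its "shot" number tells which), for a name from the list of things; names that differ only in an ending like _2 or _b are one class to them, and where a whole thing is asked for, a point or a joint stands for the part that bears it (a point fixed in the world has none). Each returns a list of dicts, best first, with "confidence" (0 to 1); they miss things now and then, are a little off and sometimes report something else, mostly with a low value. They report only what shows in the picture. A call takes as long as a camera call.
- manip.find_in(picture, query): "rect" ([left, top, right, bottom] in pixels, round what is visible of it).
- manip.silhouettes(picture, query): "region" (400x640 bool, what is visible of it) and "rect" ([left, top, right, bottom] in pixels, round what is visible of it).
The state is a dict: "t": time; "joint_pos": joint angles; "qvel": joint speeds; "tau": joint torques, N m; "eef_pos": TCP position; "ee_rot": TCP orientation; "force": force on the tool from outside, world axes, zero at the start; "wrist_torque": the same for the moment, N m; "opening": opening from 0.0 (shut) to 1.0 (fully open); "gripper_force": force on a finger pad.
Only numpy, scipy, OpenCV 4.12 (cv2) and the standard library are available. Lean on these libraries where they do the work, as an engineer would, in place of code of your own. Each camera call takes 0.05 s, during which the arm holds its last target. There are 200 camera calls.

## Working session

There is one attempt and no reset: what is moved stays moved. The work goes in short steps, Python scripts to look and compute and a tool call to move; the robot and the scene stay as the last step left them, time stands still between calls to the robot, and variables do not carry over. Pictures are saved under pics/ and viewed, at most 10 in all, crops included, and the job is handed in when it is done.

Besides the shell and the picture viewer there is one more tool, called after "Emit:" in YAML: its name, and indented under it one key for each argument. move_arm: Moves the arm, as the interface text tells. Its arguments: {"type":"object","properties":{"plan":{"type":"array","items":{"type":"array","items":{"type":"number"}}},"newtons":{"type":"number"}},"required":["plan"]}

```bash
mkdir -p pics
cat > h.py <<'E'
import numpy as np, cv2
from workcell import manip
def cloud(p, T=None):
    K=p["camera_matrix"]; d=p["depth"]; v,u=np.mgrid[0:400,0:640]
    c=np.stack([(u-K[0,2])*d/K[0,0],(v-K[1,2])*d/K[1,1],d,np.ones_like(d)],-1)
    M=np.linalg.inv(p["world_to_cam"]) if T is None else T
    w=(c@M.T)[...,:3]; w[d==0]=np.nan
    return w
E
python3 - <<'E'
from h import *
s=manip.get_state(); print({k:np.round(v,3) for k,v in s.items()})
ims=[]
for n in ["scene","side"]:
    p=manip.read_camera(n); w=cloud(p); np.save(n+".npy",w); ims.append(p["frame"])
    cv2.imwrite(f"pics/{n}.png",p["frame"][...,::-1])
    for q in ["tongs","egg","point_center","block_center","board","mirror_center","mug","eraser","magnifier"]:
        for r in manip.silhouettes(p,q)[:2]:
            m=r["region"]; pts=w[m]; pts=pts[~np.isnan(pts[:,0])]
            np.save(f"m_{n}_{q}.npy",m) if r["confidence"]>.5 else 0
            if len(pts): print(n,q,round(r["confidence"],2),np.round(r["rect"]),m.sum(),"med",np.round(np.median(pts,0)),"lo",np.round(np.percentile(pts,2,axis=0)),"hi",np.round(np.percentile(pts,98,axis=0)))
E
```

```text
{'t': np.float64(0.0), 'joint_pos': array([-0.067,  0.3  ,  1.522, -0.   ,  1.321, -0.067]), 'qvel': array([-0.001,  0.001, -0.001, -0.001, -0.001,  0.001]), 'tau': array([-2.0000e-03, -5.3181e+01, -3.5274e+01,  7.1000e-02,  2.4000e-02,
       -0.0000e+00]), 'eef_pos': array([5.49705e+02, 1.00000e-02, 1.75795e+02]), 'ee_rot': array([-3.14 , -0.   ,  1.571]), 'force': array([-0.075,  0.724,  0.081]), 'wrist_torque': array([ 0.042, -0.011,  0.007]), 'gripper_force': np.float64(0.0), 'opening': np.float64(1.0)}
scene tongs 0.61 [368. 266. 463. 312.] 1880 med [487. 348.  15.] lo [398. 279.  -3.] hi [585. 382.  25.]
scene egg 0.69 [271. 185. 289. 207.] 228 med [604. -79.  40.] lo [ 549. -179.   -3.] hi [617. -70.  61.]
scene egg 0.35 [260. 192. 325. 264.] 1687 med [631.  42.  10.] lo [ 563. -135.    4.] hi [679. 140.  13.]
scene point_center 0.61 [290. 221. 304. 252.] 353 med [650.  93.  45.] lo [617.  20.  11.] hi [661. 100.  80.]
scene block_center 0.51 [280. 208. 296. 224.] 229 med [623.   1.  41.] lo [603. -25.  13.] hi [643.  43.  58.]
scene board 0.61 [259. 192. 327. 265.] 1928 med 
[... 1228 characters left out ...]
[595. -36.  18.] hi [633.   5.  47.]
side board 0.7 [324. 174. 410. 261.] 2814 med [600. -46.  12.] lo [ 554. -152.    1.] hi [663. 128.  14.]
side mirror_center 0.62 [336. 314. 415. 387.] 4577 med [ 439. -303.   11.] lo [ 383. -357.    6.] hi [ 499. -240.   13.]
side mirror_center 0.45 [368. 214. 390. 240.] 351 med [ 592. -100.   46.] lo [ 581. -110.   11.] hi [632. -77.  64.]
side mug 0.92 [312. 109. 342. 156.] 1077 med [687. 249.  61.] lo [653. 236.   2.] hi [728. 314.  92.]
side eraser 0.44 [270. 221. 291. 227.] 222 med [438.  51.  10.] lo [419.  33.  -1.] hi [458.  83.  13.]
side magnifier 0.62 [271. 261. 354. 312.] 1411 med [ 382. -125.    6.] lo [ 341. -158.   -1.] hi [494. -92.  13.]
```

View pics/scene.png

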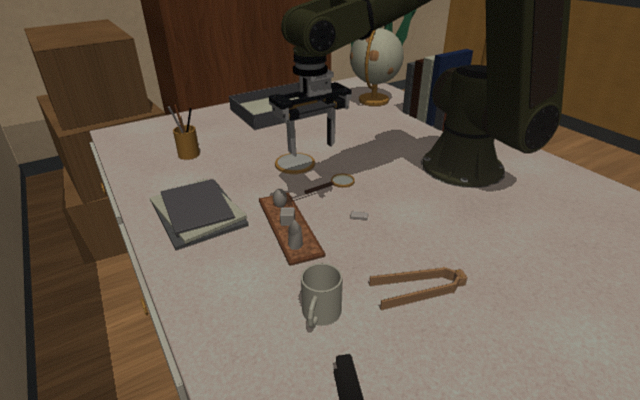

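View pics/side.png

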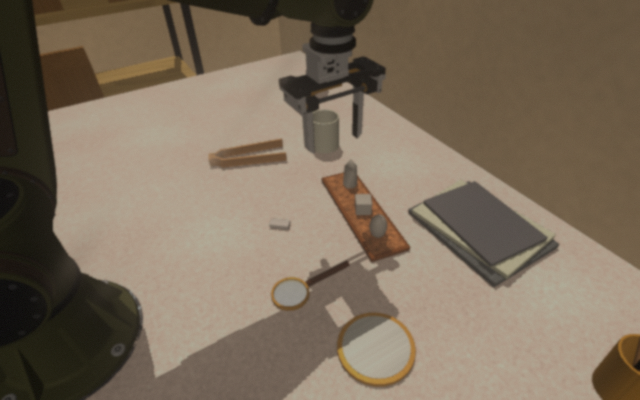

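Run:
```python
import numpy as np
for n in ["scene","side"]:
    w=np.load(n+".npy").reshape(-1,3); w=w[~np.isnan(w[:,0])]
    def sel(x0,x1,y0,y1,z0,z1):
        return w[(w[:,0]>x0)&(w[:,0]<x1)&(w[:,1]>y0)&(w[:,1]<y1)&(w[:,2]>z0)&(w[:,2]<z1)]
    t=sel(370,620,260,400,20,32)
    print(n,"tongs top",len(t),t.mean(0).round(1)); 
    d=np.linalg.svd(t[:,:2]-t[:,:2].mean(0),full_matrices=False)[2][0]; d*=np.sign(d[0]); print("yaw",np.arctan2(d[1],d[0]))
    pr=(t[:,:2]-t[:,:2].mean(0))@np.c_[d,[-d[1],d[0]]]; print(pr.min(0),pr.max(0))
    for a in range(-110,111,20):
        q=pr[(pr[:,0]>a)&(pr[:,0]<a+20)]
        if len(q): print(a,np.round(np.percentile(q[:,1],[0,25,50,75,100])),len(q))
    for nm,b in dict(egg=(570,640,-130,-55,18,70),block=(585,660,-45,30,42,70),point=(610,690,50,120,20,100)).items():
        e=sel(*b); 
        # circle fit at mid heights
        print(nm,len(e),e.min(0).round(),e.max(0).round())
    e=sel(570,640,-130,-55,20,48)
    from scipy.optimize import least_squares
    r=least_squares(lambda c:np.hypot(e[:,0]-c[0],e[:,1]-c[1])-18.3,[603,-95],loss="soft_l1"); print("egg axis",r.x, np.abs(r.fun).mean())
    m=sel(360,530,-380,-210,6,18); print("mirror",m.min(0),m.max(0))
    q=m[:,:2]; import cv2; print(cv2.minEnclosingCircle(q.astype(np.float32)))
    b=sel(540,700,-170,170,8,16); print("board",cv2.minAreaRect(b[:,:2].astype(np.float32)))
```

```text
scene tongs top 627 [481.3 342.4  23.2]
yaw -0.30437910964383863
[-96.12899971 -41.28808438] [105.80596533  35.99538841]
-110 [-15.  -7.   2.  11.  14.] 23
-90 [-18.  -8.   0.   9.  17.] 89
-70 [-28. -23. -15.  21.  27.] 65
-50 [-30. -25.  21.  25.  27.] 57
-30 [-32. -27.  -1.  26.  29.] 58
-10 [-33. -29.  24.  27.  29.] 52
10 [-35. -31.  26.  28.  30.] 56
30 [-36. -32.  25.  29.  32.] 60
50 [-39. -33.  27.  31.  33.] 58
70 [-39. -35.  26.  32.  34.] 59
90 [-41. -36.  28.  32.  36.] 50
egg 200 [ 583. -101.   18.] [618. -69.  63.]
block 101 [595. -31.  42.] [639.  13.  46.]
point 293 [630.  76.  21.] [662. 102.  84.]
egg axis [598.7317177  -90.44736265] 1.3850471095947126
mirror [ 378.77641257 -353.68223247    6.01184008] [ 508.21732588 -227.83180259   12.25077002]
((442.1763610839844, -289.3865966796875), 66.9458236694336)
board ((618.2515869140625, -3.17181396484375), (291.8401184082031, 89.65227508544922), 79.51982116699219)
side tongs top 436 [477.3 334.9  23.8]
yaw -0.31967641017783155
[-94.64223053 -35.39805184] [105.78520206  40.93857434]
-110 [-11.  -8.  -3.   7.  10.] 14
-90 [-16. -10.  -3.   9.  19.] 58
-70 [-26. -20. -13.  22.  30.] 45
-50 [-29. -23.   2.  26.  32.] 46
-30 [-30. -25. -21.  28.  31.] 40
-10 [-32. -27. -23.  28.  35.] 41
10 [-33. -28. -25.  30.  34.] 39
30 [-35. -30. -25.  32.  36.] 38
50 [-34. -31. -25.  33.  39.] 40
70 [-34. -32. -27.  35.  40.] 42
90 [-35. -33. -21.  36.  41.] 33
egg 324 [ 580. -111.   18.] [612. -77.  65.]
block 186 [594. -36.  42.] [638.   9.  49.]
point 302 [628.  62.  20.] [658.  90.  86.]
egg axis [599.4133591  -91.08650511] 0.955089213547992
mirror [ 378.68997193 -361.44985351    6.03752999] [ 507.78410955 -232.14619502   15.45345834]
((443.2145080566406, -296.7076110839844), 65.15018463134766)
board ((616.330810546875, -7.0311279296875), (292.9420166015625, 90.45121765136719), 79.68012237548828)
```

The overview shows the tongs on the left, tips away from the robot (scene 370–465, 268–307), and the mirror on the right (scene 295,162; side 377,348). The egg stands at the right end of the board (scene 280,197; side 378,227), with the block in the middle and the crystal at the left. I'll move above the tongs and check with the wrist camera.

Emit:
move_arm:
  plan:
    - [-0.08, 0.42, 0, 0.099, -1]
    - [-0.08, 0.42, 0, 0.099, -1]
    - [-0.08, 0.42, 0, 0.099, -1]
    - [-0.08, 0.42, 0, 0.099, -1]
    - [-0.08, 0.42, 0, 0.099, -1]
  newtons: 30

```text
t: 1.42
eef_pos: [516.5, 173.1, 176.5]
ee_rot: [3.141, -0.001, 2.203]
force: [0.3, 0.1, 0.5]
opening: 1.002
gripper_force: 0.0
```

Emit:
move_arm:
  plan:
    - [-0.085, 0.424, 0, 0.099, -1]
    - [-0.085, 0.424, 0, 0.099, -1]
    - [-0.085, 0.424, 0, 0.099, -1]
    - [-0.085, 0.424, 0, 0.099, -1]
    - [-0.085, 0.424, 0, 0.099, -1]

```text
t: 1.83
eef_pos: [482.0, 342.7, 176.1]
ee_rot: [3.141, -0.001, 2.825]
force: [-0.8, -0.2, -0.6]
opening: 1.004
gripper_force: 0.0
```

```bash
cat >> h.py <<'E'
from scipy.spatial.transform import Rotation as R
def wrist():
    s=manip.get_state(); p=manip.read_camera("wrist")
    T=np.eye(4); T[:3,:3]=R.from_euler("xyz",s["ee_rot"]).as_matrix(); T[:3,3]=s["eef_pos"]
    M=T@p["tool_from_camera"]; return s,p,M,cloud(p,M)
E
python3 - <<'E'
from h import *
s,p,M,w=wrist(); print(s["t"],s["eef_pos"],s["ee_rot"],s["joint_pos"])
cv2.imwrite("pics/w1.png",p["frame"][...,::-1])
for r in manip.silhouettes(p,"tongs")[:2]: print(r["confidence"],r["rect"])
q=w.reshape(-1,3); t=q[(q[:,2]>18)&(q[:,2]<34)&(q[:,0]>370)&(q[:,0]<620)&(q[:,1]>260)&(q[:,1]<400)]
c=t[:,:2].mean(0)
np.save("t.npy",t)
print(len(t),t.mean(0),cv2.minAreaRect(t[:,:2].astype(np.float32)))
d=np.array([np.cos(-.31),np.sin(-.31)])
pr=(t[:,:2]-c)@np.c_[d,[-d[1],d[0]]]
for a in range(-120,121,20):
    k=pr[(pr[:,0]>a)&(pr[:,0]<a+20)]
    if len(k): print(a,np.round(np.percentile(k[:,1],[1,25,50,75,99])),len(k))
print(np.percentile(pr[:,0],[0,1,99,100]))
E
```

```text
1.8333 [482.04497588 342.66108134 176.09677996] [ 3.14088922e+00 -6.09087094e-04  2.82513148e+00] [ 5.55579446e-01  3.92729340e-01  1.39736853e+00  9.41414348e-04
  1.35134811e+00 -6.98960364e-01]
0.74 [278.6, 85.5, 346.3, 275.9]
2679 [466.4299833  341.4803411   26.62844441] ((484.15032958984375, 337.5122985839844), (73.54955291748047, 200.945556640625), 71.04312896728516)
-100 [-12.  -6.   0.   7.  13.] 77
-80 [-13.  -7.   1.   8.  14.] 550
-60 [-26. -20.  -9.  21.  27.] 317
-40 [-27. -24. -21.  25.  28.] 248
-20 [-28. -26. -23.  26.  30.] 240
0 [-30. -27. -24.  28.  31.] 229
20 [-32. -28. -25.  29.  32.] 222
40 [-33. -30. -27.  30.  33.] 217
60 [-35. -32. -28.  31.  35.] 210
80 [-37. -33. -30.  33.  35.] 197
100 [-37. -34.  31.  34.  36.] 172
[-82.32414723 -81.28473161 114.90038206 119.21501914]
```

View pics/w1.png

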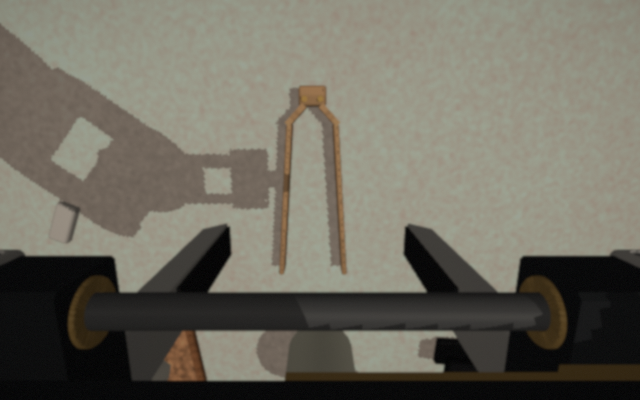

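The wrist view shows the tongs whole (278–346, 86–275), centred between the fingers and aligned with them. I'll settle first and remeasure, since the arm was still moving.

Run:
```python
from h import *
s,p,M,w=wrist(); print(s["t"],s["eef_pos"],s["ee_rot"],s["qvel"].round(3))
q=w.reshape(-1,3); t=q[(q[:,2]>18)&(q[:,2]<34)&(q[:,0]>370)&(q[:,0]<620)&(q[:,1]>260)&(q[:,1]<400)]
print(len(t),t.mean(0),cv2.minAreaRect(t[:,:2].astype(np.float32)))
```

```text
1.9333 [483.19794216 339.16064797 175.93887288] [-3.14118815e+00 -3.36255316e-04  2.82019647e+00] [-0.058 -0.02   0.027 -0.007 -0.004  0.154]
2688 [466.56702017 341.61266146  26.64996734] ((483.6854553222656, 336.28216552734375), (74.68163299560547, 200.1780242919922), 71.97029876708984)
```

Emit:
move_arm:
  plan:
    - [-0.001, -0.003, -0.1, 0, -1]
    - [-0.001, -0.003, -0.2, 0, -1]
    - [-0.001, -0.003, -0.3, 0, -1]
    - [-0.001, -0.003, -0.38, 0, -1]
    - [-0.001, -0.003, -0.428, 0, -1]

```text
t: 2.4
eef_pos: [482.8, 333.8, 1.6]
ee_rot: [-3.138, -0.002, 2.808]
force: [0.4, -0.2, 0.1]
opening: 0.998
gripper_force: 0.0
```

Emit:
move_arm:
  plan:
    - [0, 0, 0, 0, -0.1]
    - [0, 0, 0, 0, -0.2]
    - [0, 0, 0, 0, -0.21]
    - [0, 0, 0, 0, -0.21]
    - [0, 0, 0, 0, -0.21]

```text
t: 2.82
eef_pos: [484.4, 336.7, 6.9]
ee_rot: [3.14, 0.002, 2.814]
force: [0.1, -0.2, 0.5]
opening: 0.682
gripper_force: 0.0
```

Emit:
move_arm:
  plan:
    - [0, 0, -0.004, 0, -0.21]
    - [0, 0, -0.004, 0, -0.21]
    - [0, 0, -0.004, 0, -0.21]
    - [0, 0, -0.004, 0, -0.21]
    - [0, 0, -0.004, 0, -0.21]

```text
t: 3.23
eef_pos: [483.6, 336.4, 3.6]
ee_rot: [3.142, 0.0, 2.815]
force: [0.3, -0.4, -0.0]
opening: 0.609
gripper_force: 0.0
```

Emit:
move_arm:
  plan:
    - [0, 0, 0, 0, -0.14]
    - [0, 0, 0, 0, -0.14]
    - [0, 0, 0, 0, -0.14]
    - [0, 0, 0, 0, -0.14]
    - [0, 0, 0, 0, -0.14]

```text
t: 3.65
eef_pos: [483.6, 336.4, 3.6]
ee_rot: [-3.142, -0.0, 2.815]
force: [0.3, -0.3, -0.4]
opening: 0.568
gripper_force: 0.0
```

Run:
```python
from h import *
s,p,M,w=wrist(); print(s["eef_pos"],s["opening"],s["gripper_force"])
cv2.imwrite("pics/w2.png",p["frame"][...,::-1])
```

```text
[483.58341465 336.42418167   3.55119131] 0.5681605748985592 0.0
```

View pics/w2.png

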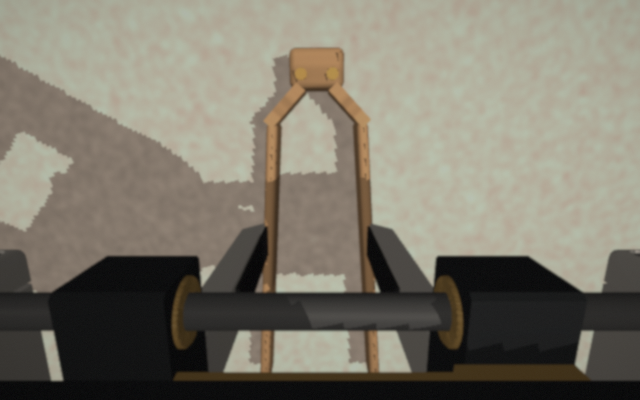

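Both fingers appear to touch the arms at about (267,240) and (372,240), which are drawn in almost parallel, yet the force reads 0. I'll measure the arm width from depth.

Run:
```python
from h import *
s,p,M,w=wrist()
q=w.reshape(-1,3); q=q[~np.isnan(q[:,0])]
d=np.array([np.cos(-.322),np.sin(-.322)]); B=np.c_[d,[-d[1],d[0]]]
l=(q[:,:2]-s["eef_pos"][:2])@B; k=(q[:,2]>20)&(q[:,2]<31)&(np.abs(l[:,1])<45); l=l[k]
for a in range(-105,110,10):
    m=l[(l[:,0]>a)&(l[:,0]<a+10)]
    if len(m)>5: print(a,np.percentile(m[:,1],[0,2,50,98,100]).round(1),len(m))
```

```text
-105 [-14.  -13.3  -0.3  12.8  13.5] 532
-95 [-14.3 -13.6  -0.3  13.   13.7] 1149
-85 [-18.4 -15.7  -0.4  15.   17.6] 911
-75 [-27.6 -25.2 -10.9  24.5  26.5] 675
-65 [-27.8 -26.9  20.4  26.5  27.6] 489
-55 [-27.9 -27.6  21.1  27.2  27.4] 464
-45 [-28.3 -28.1 -22.2  27.6  28.4] 440
-35 [-29.4 -28.6 -22.8  28.3  29.2] 432
-25 [-29.6 -29.4  23.2  29.2  29.3] 413
-15 [-29.9 -29.7 -24.2  30.1  30.2] 370
-5 [-28.3 -28.  -25.1  27.2  27.5] 208
5 [-29.9 -29.  -25.9  28.3  28.9] 182
15 [-32.5 -32.2 -26.4  31.4  32.3] 310
25 [-32.7 -32.5  27.2  33.1  33.3] 316
55 [-34.6 -34.3 -29.   35.2  35.3] 176
65 [-35.6 -35.4  30.1  36.3  36.5] 308
75 [-35.9 -35.8 -29.9  36.5  36.6] 298
85 [-36.1 -35.9  31.8  37.5  37.8] 108
```

The arms are still at rest (61 mm), so the fingers aren't pressing yet. I'll close further in steps.

Emit:
move_arm:
  plan:
    - [0, 0, 0, 0, -0.06]
    - [0, 0, 0, 0, -0.06]
    - [0, 0, 0, 0, -0.06]
    - [0, 0, 0, 0, -0.06]

```text
t: 4.08
eef_pos: [483.6, 336.4, 3.5]
ee_rot: [-3.142, 0.0, 2.815]
force: [-0.3, -0.6, -0.4]
opening: 0.529
gripper_force: 0.0
```

Emit:
move_arm:
  plan:
    - [0, 0, 0, 0, 0.02]
    - [0, 0, 0, 0, 0.02]
    - [0, 0, 0, 0, 0.02]
    - [0, 0, 0, 0, 0.02]

```text
t: 4.42
eef_pos: [483.6, 336.4, 3.5]
ee_rot: [-3.142, -0.0, 2.815]
force: [-0.4, 0.9, 0.0]
opening: 0.489
gripper_force: 0.0
```

```bash
cat > meas.py <<'E'
from h import *
s,p,M,w=wrist(); print(s["t"],s["opening"],s["gripper_force"],s["eef_pos"],s["ee_rot"])
q=w.reshape(-1,3); q=q[~np.isnan(q[:,0])]
y=s["ee_rot"][2]-np.pi
d=np.array([np.cos(y),np.sin(y)]); B=np.c_[d,[-d[1],d[0]]]
l=(q[:,:2]-s["eef_pos"][:2])@B; zz=q[:,2]-s["eef_pos"][2]
m=l[(zz>16)&(zz<27)&(np.abs(l[:,1])<45)]
for a in (-75,-55,-35,-15,15,35,65,75,85):
    n=m[(m[:,0]>a)&(m[:,0]<a+10)]
    if len(n)>5: print(a,np.percentile(n[:,1],[0,2,50,98,100]).round(1),len(n))
f=(zz>29)&(zz<65)&(np.abs(l[:,1])<65)&(np.abs(l[:,0])<30); f,g=l[f],zz[f]
for z0 in (29,35,45,55):
    k=(g>z0)&(g<z0+10); L=f[k&(f[:,1]<0),1]; Rr=f[k&(f[:,1]>0),1]
    if len(L) and len(Rr): print("finger inner z",z0,np.percentile(L,[0,98,100]).round(1),np.percentile(Rr,[0,2,100]).round(1))
E
python3 meas.py
```

```text
4.4167 0.48931981123768814 0.0 [483.58377696 336.38383656   3.52742971] [-3.14155713e+00 -1.50651562e-05  2.81487803e+00]
-75 [-27.7 -25.7  10.1  24.6  26.7] 691
-55 [-28.4 -27.8  -0.5  27.   27.2] 470
-35 [-29.5 -28.7 -23.1  28.1  29. ] 435
-15 [-29.9 -29.8  23.9  30.   30.1] 316
15 [-28.5 -28.5 -26.4  27.5  27.6] 70
65 [-35.3 -35.1 -28.8  36.7  36.8] 305
75 [-35.4 -35.3 -29.6  37.   37.1] 299
85 [-35.6 -35.4  32.   38.   38.1] 108
finger inner z 29 [-34.6 -23.4 -23.3] [22.4 22.5 32.5]
finger inner z 35 [-35.1 -23.3 -23.3] [22.4 22.5 34.1]
finger inner z 45 [-35.3 -23.3 -23.2] [22.4 22.5 34.5]
finger inner z 55 [-35.3 -23.3 -23.2] [22.4 22.5 34.6]
```

Run:
```python
from h import *
a=[]
for n,(u,v) in {"scene":(410,270),"side":(250,150)}.items():
    p=manip.read_camera(n); f=p["frame"]; 
    x0=max(0,min(u-75,490)); y0=max(0,min(v-60,270))
    a.append(cv2.resize(f[y0:y0+130,x0:x0+150],None,fx=2.6,fy=2.6,interpolation=2))
cv2.imwrite("pics/c1.png",np.hstack(a)[...,::-1])
```

```text
(no output)
```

View pics/c1.png

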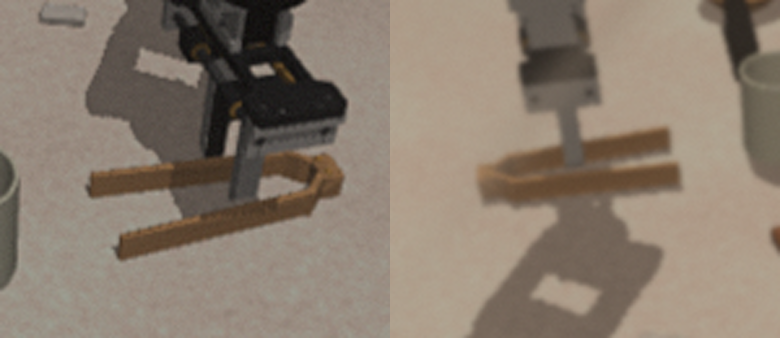

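The close-up shows the finger ends stopping at the top edge of the arms (left panel 245,198; right panel 572,165). They seem too high or overlapping the arms, so I'll check the true fingertip height from depth.

Run:
```python
from h import *
for n in ["scene","side"]:
    w=np.load(n+".npy").reshape(-1,3); w=w[~np.isnan(w[:,0])]
    k=w[(abs(w[:,0]-550)<70)&(abs(w[:,1])<25)&(w[:,2]>120)&(w[:,2]<240)]
    print(n,"start fingers low z",np.sort(k[:,2])[:8].round(1))
s=manip.get_state(); print(s["eef_pos"])
for n in ["scene","side"]:
    p=manip.read_camera(n); w=cloud(p); f=p["frame"].astype(int)
    d=np.array([np.cos(-.327),np.sin(-.327)]); B=np.c_[d,[-d[1],d[0]]]
    q=w.reshape(-1,3); c=f.reshape(-1,3); l=(q[:,:2]-s["eef_pos"][:2])@B
    k=(abs(l[:,0])<16)&(abs(l[:,1])<50)&(q[:,2]>-5)&(q[:,2]<60)
    o=np.argsort(q[k][:,2]); 
    grey=(c[k][:,0]-c[k][:,2]<25)
    for a,z,g,cc in list(zip(l[k].round(),q[k][:,2].round(),grey,c[k]))[::4]:
        if z>4: print(n,a,z,cc)
```

```text
scene start fingers low z [202.8 203.6 203.9 204.  204.5 204.7 204.7 205.1]
side start fingers low z [205.2 206.1 206.2 206.3 206.6 206.7 207.2 207.4]
[483.5921894  336.42865532   3.56552268]
scene [  8. -29.] 58.0 [51 50 46]
scene [  0. -22.] 60.0 [26 23 23]
scene [  8. -34.] 48.0 [60 55 54]
scene [  5. -22.] 58.0 [26 22 21]
scene [ -4. -21.] 56.0 [22 22 19]
scene [  9. -26.] 52.0 [61 59 55]
scene [  2. -22.] 54.0 [25 24 23]
scene [ -7. -21.] 54.0 [46 44 41]
scene [  8. -24.] 51.0 [70 68 63]
scene [ -1. -22.] 51.0 [23 20 19]
scene [-11. -23.] 48.0 [118 108 101]
scene [  6. -22.] 49.0 [26 25 23]
scene [ -3. -21.] 48.0 [27 26 23]
scene [  9. -24.] 46.0 [58 56 55]
scene [  0. -23.] 45.0 [28 28 26]
scene [ -7. -19.] 47.0 [79 73 67]
scene [  6. -21.] 45.0 [26 24 20]
scene [ -4. -22.] 42.0 [24 22 21]
scene [  8. -25.] 38.0 [54 51 50]
scene [  1. -21.] 41.0 [26 22 19]
scene [ -9. -21.] 39.0 [92 83 75]
scene [  4. -20.] 40.0 [23 22 21]
scene [ -6. -20.] 37.0 [43 40 36]
scene [  5. -21.] 36.0 [26 23 23]
scene [ -5. -22.] 33.0 [34 29 25]
scene [  6. -23.] 32.0 [45 36 30]
scene [ -3. -21.] 31.
[... 3297 characters left out ...]
]
side [ -7. -31.] 26.0 [107  81  59]
side [  3. -29.] 23.0 [107  80  56]
side [ 13. -30.] 22.0 [102  76  52]
side [-10. -31.] 24.0 [101  74  52]
side [  0. -30.] 21.0 [102  76  53]
side [ 10. -33.] 21.0 [100  75  52]
side [-13. -31.] 21.0 [99 73 50]
side [ -3. -30.] 19.0 [98 72 49]
side [  7. -28.] 15.0 [98 73 51]
side [-13. -30.] 17.0 [99 73 50]
side [ -3. -32.] 17.0 [99 72 50]
side [  7. -33.] 15.0 [98 72 50]
side [-14. -32.] 15.0 [101  74  52]
side [ -4. -28.] 11.0 [100  76  53]
side [  7. -36.] 14.0 [100  73  51]
side [-14. -29.] 10.0 [102  75  52]
side [ -4. -32.] 10.0 [100  75  51]
side [  6. -32.] 9.0 [100  71  49]
side [-15. -29.] 7.0 [103  76  52]
side [ -5. -32.] 7.0 [104  77  55]
```

The fingers visibly end about 28 mm above the reported TCP (203–206 at the start, against 176 reported). That contradicts the interface text's "TCP at the very end of the fingers". I'll open again and measure this offset more exactly before going lower.

Emit:
move_arm:
  plan:
    - [0, 0, 0, 0, -1]
    - [0, 0, 0, 0, -1]
    - [0, 0, 0, 0, -1]
    - [0, 0, 0, 0, -1]
    - [0, 0, 0, 0, -1]

```text
t: 5.08
eef_pos: [483.6, 336.4, 3.6]
ee_rot: [-3.142, -0.0, 2.815]
force: [-0.7, 0.1, -0.4]
opening: 0.813
gripper_force: 0.0
```

Run:
```python
from h import *
print("grip offset",manip.grip_point_offset)
s,p,M,w=wrist(); print(s["opening"],s["eef_pos"])
y=s["ee_rot"][2]-np.pi; d=np.array([np.cos(y),np.sin(y)]); B=np.c_[d,[-d[1],d[0]]]
def rep(n,w):
    q=w.reshape(-1,3); q=q[~np.isnan(q[:,0])]; l=(q[:,:2]-s["eef_pos"][:2])@B; zz=q[:,2]-s["eef_pos"][2]
    for sg in (1,-1):
        k=(abs(l[:,0])<22)&(sg*l[:,1]>40)&(sg*l[:,1]<64)&(zz>4)&(zz<90)
        if k.sum()>5: print(n,sg,k.sum(),"low zz",np.sort(zz[k])[[0,3,6,12]].round(1),"l0",np.percentile(l[k,0],[2,98]).round(1),"l1",np.percentile(l[k,1],[2,98]).round(1), np.histogram(zz[k],range(0,95,10))[0])
rep("wrist",w)
for n in ["scene","side"]: rep(n,cloud(manip.read_camera(n)))
```

```text
grip offset 18.8
0.8126752061938135 [483.59304751 336.38691721   3.55530359]
wrist 1 978 low zz [30.5 32.1 32.7 34.3] l0 [-10.6  -9.6] l1 [40.2 49.4] [  0   0   0  61 120 144 173 216 264]
wrist -1 1082 low zz [29.4 30.6 32.1 33.1] l0 [-10.5  -9.3] l1 [-50.1 -40.1] [  0   0   1  72 132 163 193 235 286]
scene 1 234 low zz [26.4 35.5 36.8 38.5] l0 [-10.3   9.4] l1 [43.8 55.6] [ 0  0  1 19 40 42 44 47 41]
scene -1 60 low zz [27.3 31.5 34.9 43. ] l0 [-10.9   9.2] l1 [-49.9 -40.1] [ 0  0  2  8 10  9 10 10 11]
side -1 145 low zz [29.5 34.  36.3 40. ] l0 [-10.1   7.8] l1 [-57.1 -49.6] [ 0  0  1 12 26 23 27 26 30]
```

Three cameras agree that the fingers end about 28 mm above the reported TCP. I'll descend by that amount gently, watching the force.

Emit:
move_arm:
  plan:
    - [0, 0, 0, 0, -1]
    - [0, 0, 0, 0, -1]
    - [0, 0, -0.02, 0, -1]
    - [0, 0, -0.04, 0, -1]
    - [0, 0, -0.05, 0, -1]

```text
t: 5.65
eef_pos: [483.0, 336.0, -18.1]
ee_rot: [-3.14, -0.001, 2.815]
force: [0.3, -0.6, 0.8]
opening: 0.997
gripper_force: 0.0
```

Emit:
move_arm:
  plan:
    - [0, 0, -0.009, 0, -1]
    - [0, 0, -0.018, 0, -1]
    - [0, 0, -0.018, 0, -1]

```text
t: 5.9
eef_pos: [483.2, 336.2, -24.5]
ee_rot: [-3.141, -0.001, 2.815]
force: [0.3, 0.7, 0.3]
opening: 1.001
gripper_force: 0.0
```

Emit:
move_arm:
  plan:
    - [0, 0, 0, 0, -0.21]
    - [0, 0, 0, 0, -0.21]
    - [0, 0, 0, 0, -0.21]
    - [0, 0, 0, 0, -0.21]
    - [0, 0, 0, 0, -0.21]

```text
t: 6.32
eef_pos: [483.7, 336.4, -23.5]
ee_rot: [3.141, 0.0, 2.815]
force: [-0.5, 0.5, -0.5]
opening: 0.68
gripper_force: 0.2
```

Emit:
move_arm:
  plan:
    - [0, 0, 0, 0, -0.21]
    - [0, 0, 0, 0, -0.21]
    - [0, 0, 0, 0, -0.21]

```text
t: 6.57
eef_pos: [483.8, 336.5, -23.5]
ee_rot: [3.141, 0.0, 2.815]
force: [1.1, -1.5, 2.4]
opening: 0.606
gripper_force: 4.1
```

```bash
python3 meas.py
```

```text
6.5667 0.6055219949003343 4.136092588305473 [483.78054954 336.45248592 -23.45421783] [3.14125732e+00 3.24509450e-04 2.81478390e+00]
-75 [-45.  -43.7  -0.2  43.7  45. ] 2582
-55 [-45.  -43.7   0.3  43.5  45. ] 2543
-35 [-45.  -43.5   0.3  43.6  44.9] 2361
-15 [-45.  -43.7  -0.2  43.7  45. ] 2072
15 [-35.4 -23.6  -0.7  22.7  34.4] 1342
65 [-45.  -43.6  -0.1  43.5  45. ] 1697
75 [-45.  -43.5   0.5  43.7  45. ] 1657
85 [-44.6 -43.4  -1.4  43.5  44.8] 341
finger inner z 29 [-38.8 -22.  -21.9] [20.3 20.4 39.4]
finger inner z 35 [-40.6 -22.  -21.9] [20.4 20.5 39.9]
finger inner z 45 [-40.9 -22.3 -21.9] [20.4 20.8 40. ]
finger inner z 55 [-40.8 -28.7 -28.6] [27.8 27.9 40.2]
```

Gripped: 57 mm opening, 4.1 N. Lifting.

Emit:
move_arm:
  plan:
    - [0, 0, 0.02, 0, -0.21]
    - [0, 0, 0.06, 0, -0.21]
    - [0, 0, 0.12, 0, -0.21]
    - [0, 0, 0.18, 0, -0.21]
    - [0, 0, 0.24, 0, -0.21]

```text
t: 7.03
eef_pos: [483.3, 336.3, 73.8]
ee_rot: [-3.141, -0.0, 2.815]
force: [-0.3, 0.3, -0.6]
opening: 0.603
gripper_force: 3.4
```

Emit:
move_arm:
  plan:
    - [0, 0, 0.04, 0, -0.21]
    - [0, 0, 0.06, 0, -0.21]
    - [0, 0, 0.06, 0, -0.21]
    - [0, 0, 0.06, 0, -0.21]

```text
t: 7.37
eef_pos: [483.3, 336.3, 95.8]
ee_rot: [-3.141, -0.0, 2.815]
force: [-0.2, 0.4, -0.9]
opening: 0.605
gripper_force: 3.4
```

```bash
cat > meas.py <<'E'
from h import *
s,p,M,w=wrist(); print(s["t"],s["opening"],s["gripper_force"],s["eef_pos"].round(1),s["ee_rot"].round(3),s["force"].round(1))
q=w.reshape(-1,3); q=q[~np.isnan(q[:,0])]
y=s["ee_rot"][2]-np.pi
d=np.array([np.cos(y),np.sin(y)]); B=np.c_[d,[-d[1],d[0]]]
l=(q[:,:2]-s["eef_pos"][:2])@B; zz=q[:,2]-s["eef_pos"][2]
k=(zz>30)&(zz<66)&(np.abs(l[:,1])<45); m=l[k]; h=zz[k]
for a in (-105,-95,-75,-55,-35,-15,15,35,65,75,85,95):
    n=(m[:,0]>a)&(m[:,0]<a+10)
    if n.sum()>5: print(a,np.percentile(m[n,1],[0,2,50,98,100]).round(1),n.sum(),"zz",np.percentile(h[n],[5,50,95]).round(1), "x",m[n,0].min().round(1),m[n,0].max().round(1))
E
python3 meas.py
```

```text
7.3667 0.6050417312338303 3.3896632120013237 [483.3 336.3  95.8] [-3.141 -0.     2.815] [-0.2  0.4 -0.9]
-105 [-15.  -14.4  -1.1  11.8  12.5] 845 zz [47.4 49.2 50.4] x -101.2 -95.0
-95 [-15.3 -14.6  -1.5  12.   12.7] 1572 zz [48.  49.7 51.2] x -95.0 -85.0
-75 [-27.5 -25.2 -11.2  23.5  25.8] 1075 zz [36.1 49.6 50.8] x -75.0 -65.0
-55 [-27.  -26.7 -21.2  25.   25.3] 736 zz [34.1 49.4 50.8] x -54.9 -45.0
-35 [-27.8 -27.5  20.1  26.3  26.6] 697 zz [33.7 49.5 51. ] x -35.0 -25.0
-15 [-40.8 -39.7  21.1  38.9  40.2] 1887 zz [35.7 50.3 64.4] x -15.0 -5.0
15 [-28.9 -28.5 -23.2  28.4  28.8] 331 zz [31.6 49.7 51.2] x 15.0 24.9
35 [-29.7 -29.5 -24.1  29.2  29.3] 176 zz [49.3 50.8 52. ] x 40.4 45.0
65 [-30.4 -29.6 -24.6  30.5  30.9] 121 zz [30.7 39.9 50.6] x 65.0 74.9
75 [-25.2 -25.2 -25.   25.6  25.6] 25 zz [30.  31.1 38. ] x 75.1 81.7
```

The tongs are held level: top at TCP+49.5 all along, back end at −101. Carrying them to the pre-grasp pose, 60 mm short of the egg.

Emit:
move_arm:
  plan:
    - [-0.002, -0.03, 0, 0, -0.21]
    - [-0.008, -0.1, 0, 0, -0.21]
    - [-0.014, -0.19, 0, 0, -0.21]
    - [-0.021, -0.28, 0, 0, -0.21]
    - [-0.028, -0.37, 0, 0, -0.21]

```text
t: 7.83
eef_pos: [471.2, 186.2, 95.2]
ee_rot: [-3.14, -0.001, 2.815]
force: [0.2, -0.7, -0.6]
opening: 0.608
gripper_force: 3.4
```

Emit:
move_arm:
  plan:
    - [-0.007, -0.09, 0, 0, -0.21]
    - [-0.014, -0.18, 0, 0, -0.21]
    - [-0.021, -0.27, 0, 0, -0.21]
    - [-0.028, -0.36, 0, 0, -0.21]
    - [-0.033, -0.43, 0, 0, -0.21]

```text
t: 8.25
eef_pos: [457.7, 13.7, 95.5]
ee_rot: [-3.141, -0.001, 2.814]
force: [1.1, 0.5, -1.5]
opening: 0.606
gripper_force: 3.4
```

Emit:
move_arm:
  plan:
    - [-0.004, -0.06, 0, 0, -0.21]
    - [-0.008, -0.105, 0, 0, -0.21]
    - [-0.011, -0.135, 0, 0, -0.21]
    - [-0.011, -0.1475, 0, 0, -0.21]
    - [-0.011, -0.1475, 0, 0, -0.21]

```text
t: 8.67
eef_pos: [454.1, -43.5, 95.8]
ee_rot: [-3.141, -0.001, 2.813]
force: [-0.8, 0.4, -1.0]
opening: 0.608
gripper_force: 3.4
```

```bash
python3 meas.py
python3 - <<'E'
from h import *
a=[]
for n,(u,v) in {"scene":(300,200),"side":(360,210)}.items():
    p=manip.read_camera(n); w=cloud(p); np.save(n+"2.npy",w); f=p["frame"]
    a.append(cv2.resize(f[v-75:v+75,u-75:u+75],None,fx=2.6,fy=2.6,interpolation=2))
    for r in manip.silhouettes(p,"egg")[:2]:
        e=w[r["region"]]; e=e[(e[:,2]>18)&(e[:,2]<50)]; print(n,"egg",r["confidence"],r["rect"],np.median(e,0))
        from scipy.optimize import least_squares
        if len(e)>20: print(least_squares(lambda c:np.hypot(e[:,0]-c[0],e[:,1]-c[1])-18.3,[600,-92],loss="soft_l1").x)
cv2.imwrite("pics/c2.png",np.hstack(a)[...,::-1])
E
```

```text
8.6667 0.607833864838844 3.389728367328644 [454.1 -43.5  95.8] [-3.141e+00 -1.000e-03  2.813e+00] [-0.8  0.4 -1. ]
-105 [-15.1 -14.3  -1.1  11.8  12.4] 847 zz [47.3 49.3 50.6] x -101.2 -95.0
-95 [-15.3 -14.6  -1.1  12.   12.7] 1556 zz [48.2 49.8 51.3] x -95.0 -85.0
-75 [-27.5 -25.2   9.5  23.5  25.8] 1077 zz [35.5 49.8 50.9] x -75.0 -65.0
-55 [-27.1 -26.7  19.2  25.   25.3] 733 zz [34.1 49.4 50.8] x -54.9 -45.0
-35 [-27.9 -27.4  20.1  26.3  26.5] 694 zz [34.3 49.6 51.1] x -35.0 -25.0
-15 [-40.9 -39.7  -0.6  38.9  40. ] 1880 zz [36.1 50.4 64.1] x -15.0 -5.0
15 [-28.7 -28.5 -23.2  28.4  28.8] 320 zz [32.5 49.9 51.5] x 15.0 24.9
35 [-29.6 -29.5  23.8  29.3  29.5] 176 zz [49.  50.7 51.6] x 40.1 44.9
65 [-30.4 -29.4  24.8  30.4  30.8] 127 zz [30.8 40.5 50.8] x 65.0 74.7
75 [-25.2 -25.1 -25.   25.5  25.6] 24 zz [30.1 30.9 35.8] x 75.0 82.2
scene egg 0.74 [271.0, 187.6, 289.2, 206.2] [606.60698509 -76.02169271  37.52264573]
[598.22064623 -90.24819902]
scene egg 0.43 [299.3, 155.1, 367.3, 173.7] [nan nan nan]
side egg 0.59 [369.2, 214.2, 388.5, 237.3] [ 587.46190887 -104.43489084   38.49016706]
[599.55571291 -90.90259527]
side egg 0.58 [255.7, 179.7, 350.3, 211.8] [nan nan nan]
  return _methods._mean(a, axis=axis, dtype=dtype,
  ret = um.true_divide(
```

View pics/c2.png

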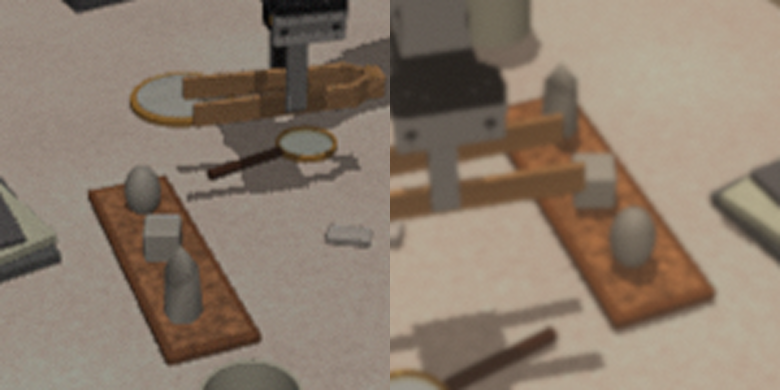

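Crops: the tongs hang level over the desk, and the egg is upright at scene crop (143,190) and side crop (632,238). The tips are well short of the stones. Descending to tip height 34 mm.

Emit:
move_arm:
  plan:
    - [0, 0.001, -0.03, 0, -0.21]
    - [0.001, 0.002, -0.09, 0, -0.21]
    - [0.001, 0.002, -0.15, 0, -0.21]
    - [0.001, 0.002, -0.21, 0, -0.21]
    - [0.001, 0.002, -0.238, 0, -0.21]

```text
t: 9.33
eef_pos: [453.9, -41.0, -1.3]
ee_rot: [-3.141, -0.003, 2.816]
force: [0.5, -0.6, -1.4]
opening: 0.606
gripper_force: 3.4
```

Emit:
move_arm:
  plan:
    - [0, 0, -0.008, 0, -0.21]
    - [0, 0, -0.008, 0, -0.21]
    - [0, 0, -0.008, 0, -0.21]

```text
t: 9.58
eef_pos: [455.6, -41.6, -1.4]
ee_rot: [3.141, 0.001, 2.815]
force: [-0.4, -0.2, -0.9]
opening: 0.606
gripper_force: 3.4
```

Run:
```python
from h import *
s=manip.get_state(); print(s["t"],s["opening"],s["gripper_force"],s["eef_pos"].round(1),s["ee_rot"].round(3),s["force"].round(1))
for n in ("scene","side"):
    p=manip.read_camera(n); w=cloud(p).reshape(-1,3); w=w[~np.isnan(w[:,0])]
    y=s["ee_rot"][2]-np.pi; d=np.array([np.cos(y),np.sin(y)]); B=np.c_[d,[-d[1],d[0]]]
    l=(w[:,:2]-s["eef_pos"][:2])@B
    k=(w[:,2]>18)&(w[:,2]<60)&(l[:,0]>40)&(l[:,0]<185)&(abs(l[:,1])<50)
    for a in range(40,180,10):
        m=k&(l[:,0]>a)&(l[:,0]<=a+10)
        if m.sum()>2: print(n,a,m.sum(),"lat",np.percentile(l[m,1],[0,10,90,100]).round(1),"z",np.percentile(w[m,2],[0,50,100]).round(1),"max l0",l[m,0].max().round(1))
```

```text
9.5833 0.6060322733600975 3.389708586037159 [455.6 -41.6  -1.4] [3.141e+00 1.000e-03 2.815e+00] [-0.4 -0.2 -0.9]
scene 40 63 lat [-25.7 -23.7  33.3  34.6] z [20.2 34.3 46.8] max l0 50.0
scene 50 54 lat [-27.6 -23.8  33.2  35.2] z [23.7 36.5 47.9] max l0 59.8
scene 60 68 lat [-27.7 -24.4  35.7  38.4] z [19.8 35.3 47.9] max l0 69.2
scene 70 65 lat [-27.9 -25.1  35.1  36.9] z [22.8 38.2 49. ] max l0 80.0
scene 80 56 lat [-26.9 -24.7  35.4  39.2] z [21.3 35.4 48.1] max l0 89.7
scene 90 71 lat [-29.5 -25.7  35.4  37. ] z [22.2 35.4 49.7] max l0 99.9
scene 130 23 lat [-2.1  4.  14.8 16.2] z [19.5 38.6 52.2] max l0 139.3
scene 140 56 lat [-0.7  6.2 18.7 19.9] z [18.  43.5 59.9] max l0 150.0
scene 150 61 lat [-5.3  5.4 19.5 25. ] z [19.1 44.5 59.7] max l0 159.7
scene 160 52 lat [-6.1  1.5 15.6 17.6] z [20.  40.2 58.7] max l0 169.7
side 40 53 lat [-31.9 -30.5 -27.6 -24.3] z [22.9 38.4 49.5] max l0 49.9
side 50 67 lat [-32.5 -30.8  24.7  27.5] z [25.  38.9 50.7] max l0 60.0
side 60 96 lat [-32.4 -31.3  26.6  30.8] z [23.4 39.6 51. ] max l0 69.9
side 70 95 lat [-33.5 -31.3  27.   29.6] z [24.7 40.1 52.3] max l0 80.0
side 80 96 lat [-32.9 -31.7  27.7  30.3] z [23.1 39.9 51.3] max l0 89.7
side 90 97 lat [-33.  -31.8  27.9  32.2] z [24.5 40.8 51.6] max l0 100.0
side 100 16 lat [-31.7 -31.4  27.8  29.2] z [27.2 38.9 50.3] max l0 101.4
side 130 73 lat [-15.7 -14.1   0.6   6.7] z [21.  41.8 57.3] max l0 139.9
side 140 100 lat [-21.2 -18.9  -5.5   9.1] z [18.7 47.  59.9] max l0 149.9
side 150 67 lat [-21.3 -20.1 -11.7  -9.6] z [20.4 44.2 59.7] max l0 160.0
side 160 35 lat [-17.2 -16.   -5.3   0.5] z [26.2 46.6 59.6] max l0 167.7
```

Scene and side agree: the egg's axis lies 151 mm ahead and the tongs are centred within about 1 mm. Advancing 57 mm.

Emit:
move_arm:
  plan:
    - [0.02, -0.008, -0.002, 0, -0.21]
    - [0.05, -0.019, -0.002, 0, -0.21]
    - [0.08, -0.03, -0.002, 0, -0.21]
    - [0.11, -0.04, -0.002, 0, -0.21]
    - [0.128, -0.047, -0.002, 0, -0.21]

```text
t: 10.1
eef_pos: [508.2, -61.2, -2.3]
ee_rot: [3.141, 0.002, 2.815]
force: [-0.2, 0.1, -0.7]
opening: 0.606
gripper_force: 3.4
```

Emit:
move_arm:
  plan:
    - [0.007, -0.002, 0, 0, -0.21]
    - [0.007, -0.002, 0, 0, -0.21]
    - [0.007, -0.002, 0, 0, -0.21]

```text
t: 10.35
eef_pos: [508.9, -61.3, -2.9]
ee_rot: [-3.142, -0.0, 2.815]
force: [-0.4, 0.1, -1.5]
opening: 0.606
gripper_force: 3.4
```

Run:
```python
from h import *
s=manip.get_state(); print(s["t"],s["opening"],s["gripper_force"],s["eef_pos"].round(1),s["ee_rot"].round(3),s["force"].round(1))
a=[]
for n,(u,v) in {"scene":(290,195),"side":(370,220)}.items():
    p=manip.read_camera(n); f=p["frame"]; w=cloud(p)
    a.append(cv2.resize(f[v-50:v+50,u-50:u+50],None,fx=3.9,fy=3.9,interpolation=2))
    w=w.reshape(-1,3); e=w[(w[:,2]>52)&(w[:,2]<66)&(abs(w[:,0]-600)<25)&(abs(w[:,1]+91)<25)]
    print(n,"egg top",len(e),e.mean(0))
    y=s["ee_rot"][2]-np.pi; d=np.array([np.cos(y),np.sin(y)]); B=np.c_[d,[-d[1],d[0]]]
    l=(w[:,:2]-s["eef_pos"][:2])@B
    k=(w[:,2]>18)&(w[:,2]<48)&(l[:,0]>75)&(abs(l[:,1])>21)&(abs(l[:,1])<42)&(l[:,0]<125); print(np.percentile(l[k,0],[100,98]),np.percentile(l[k,1],[1,10,90,99]))
cv2.imwrite("pics/c3.png",np.hstack(a)[...,::-1])
```

```text
10.35 0.6057018440422454 3.3894548937678337 [508.9 -61.3  -2.9] [-3.142 -0.     2.815] [-0.4  0.1 -1.5]
scene egg top 51 [602.02693673 -83.72542703  56.90922466]
[100.74085579 100.37233272] [-28.20139924 -13.16358759  36.0986775   37.89111513]
side egg top 123 [595.4273623  -96.64564522  58.08230284]
[101.89197317 100.57941553] [-32.6378862  -31.56103811  27.45053658  30.75585666]
```

View pics/c3.png

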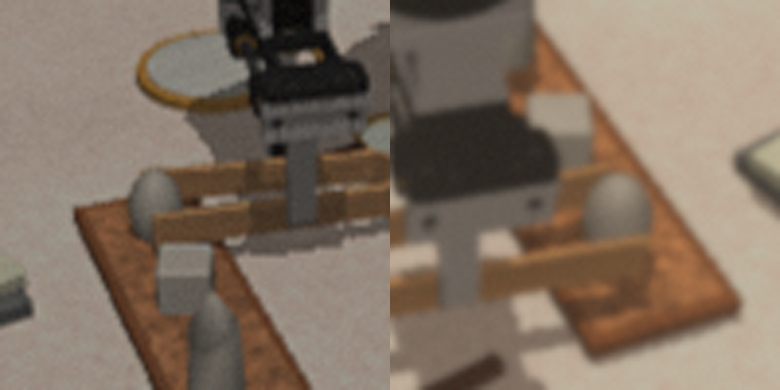

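The egg stands between the tips (left crop 155,205; right crop 618,215), clear of the arms. Clamping now.

Emit:
move_arm:
  plan:
    - [0, 0, 0, 0, -0.1]
    - [0, 0, 0, 0, 0]
    - [0, 0, 0, 0, 0.2]
    - [0, 0, 0, 0, 0.2]
    - [0, 0, 0, 0, 0.2]
  newtons: 35

```text
t: 10.87
eef_pos: [509.1, -61.4, -2.8]
ee_rot: [-3.142, -0.0, 2.815]
force: [-1.5, -0.2, 0.0]
opening: 0.519
gripper_force: 35.0
```

Emit:
move_arm:
  plan:
    - [0, 0, 0, 0, 0.2]
    - [0, 0, 0, 0, 0.2]
    - [0, 0, 0, 0, 0.2]

```text
t: 11.12
eef_pos: [509.1, -61.4, -2.8]
ee_rot: [-3.142, -0.0, 2.815]
force: [-1.1, -0.0, -0.3]
opening: 0.522
gripper_force: 35.0
```

Fingers stopped at 49 mm with 35 N, so the egg is clamped with the arms parallel. Lifting and checking.

Emit:
move_arm:
  plan:
    - [0, 0, 0.01, 0, 0.2]
    - [0, 0, 0.03, 0, 0.2]
    - [0, 0, 0.06, 0, 0.2]
    - [0, 0, 0.09, 0, 0.2]
    - [0, 0, 0.12, 0, 0.2]

```text
t: 11.53
eef_pos: [509.2, -61.4, 46.3]
ee_rot: [3.142, 0.0, 2.815]
force: [0.6, -0.7, -1.7]
opening: 0.525
gripper_force: 35.0
```

Emit:
move_arm:
  plan:
    - [0, 0, 0.04, 0, 0.2]
    - [0, 0, 0.08, 0, 0.2]
    - [0, 0, 0.1, 0, 0.2]
    - [0, 0, 0.1, 0, 0.2]
    - [0, 0, 0.1, 0, 0.2]

```text
t: 11.95
eef_pos: [509.2, -61.4, 85.2]
ee_rot: [3.142, 0.0, 2.815]
force: [0.5, 0.5, -2.5]
opening: 0.521
gripper_force: 35.0
```

```bash
cat > chk.py <<'E'
from h import *
import sys
from scipy.optimize import least_squares
s=manip.get_state(); print(s["t"],s["opening"],s["gripper_force"],s["eef_pos"].round(1),s["ee_rot"].round(3),s["force"].round(1))
a=[]; y=s["ee_rot"][2]-np.pi; tip=s["eef_pos"]+[94*np.cos(y),94*np.sin(y),36.5]; print("tip",tip.round(1))
for n in ("scene","side"):
    p=manip.read_camera(n); f=p["frame"]; w=cloud(p)
    c=p["camera_matrix"]@(p["world_to_cam"]@np.r_[tip,1])[:3]; u,v=(c[:2]/c[2]).astype(int)
    u=min(max(u,60),580); v=min(max(v,60),340)
    a.append(cv2.resize(f[v-60:v+60,u-60:u+60],None,fx=3.2,fy=3.2,interpolation=2))
    for r in manip.silhouettes(p,"egg")[:1]:
        e=w[r["region"]]; e=e[~np.isnan(e[:,0])]; e=e[np.linalg.norm(e-tip,axis=1)<50]
        if len(e)>10: print(n,"egg",r["confidence"],r["rect"],"z",np.percentile(e[:,2],[2,98]).round(1), least_squares(lambda c:np.hypot(e[:,0]-c[0],e[:,1]-c[1])-17.5,tip[:2],loss="soft_l1").x.round(1))
cv2.imwrite(sys.argv[1],np.hstack(a)[...,::-1])
E
python3 chk.py pics/c4.png
```

```text
11.95 0.5210694096198708 34.98088717460632 [509.2 -61.4  85.2] [3.142 0.    2.815] [ 0.5  0.5 -2.5]
tip [598.2 -91.5 121.7]
scene egg 0.69 [270.0, 157.9, 285.6, 175.9] z [106.  148.3] [599.7 -93.1]
side egg 0.77 [372.3, 182.0, 386.7, 195.7] z [125.8 149.7] [601.2 -87.5]
```

View pics/c4.png

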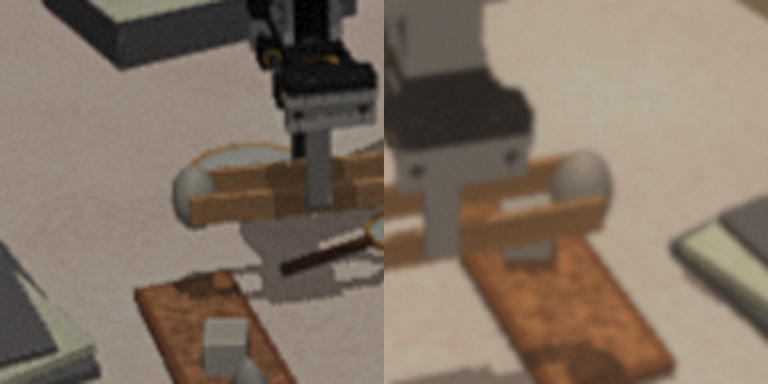

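The egg is lifted upright in the tongs (left crop 193,195; right crop 583,190), with its widest part at z≈121 mm. Carrying it to the mirror at about (443, −294).

Emit:
move_arm:
  plan:
    - [-0.012, -0.015, 0, 0, 0.2]
    - [-0.039, -0.051, 0, 0, 0.2]
    - [-0.078, -0.101, 0, 0, 0.2]
    - [-0.117, -0.152, 0, 0, 0.2]
    - [-0.155, -0.203, 0, 0, 0.2]

```text
t: 12.57
eef_pos: [445.9, -143.5, 84.7]
ee_rot: [-3.142, -0.001, 2.815]
force: [-0.2, 0.8, -2.2]
opening: 0.518
gripper_force: 35.0
```

Emit:
move_arm:
  plan:
    - [-0.039, -0.051, 0, 0, 0.2]
    - [-0.078, -0.101, 0, 0, 0.2]
    - [-0.117, -0.152, 0, 0, 0.2]
    - [-0.155, -0.203, 0, 0, 0.2]
    - [-0.186, -0.243, 0, 0, 0.2]

```text
t: 12.98
eef_pos: [371.2, -241.1, 84.9]
ee_rot: [-3.141, -0.0, 2.814]
force: [-0.2, 0.1, -0.8]
opening: 0.521
gripper_force: 35.0
```

Emit:
move_arm:
  plan:
    - [-0.023, -0.03, 0, 0, 0.2]
    - [-0.038, -0.05, 0, 0, 0.2]
    - [-0.047, -0.061, 0, 0, 0.2]
    - [-0.047, -0.061, 0, 0, 0.2]
    - [-0.047, -0.061, 0, 0, 0.2]

```text
t: 13.4
eef_pos: [354.1, -264.0, 85.0]
ee_rot: [3.141, -0.0, 2.815]
force: [0.5, -0.7, -1.5]
opening: 0.522
gripper_force: 35.0
```

Emit:
move_arm:
  plan:
    - [0, 0, 0, 0, 0.2]
    - [0, 0, 0, 0, 0.2]
    - [0, 0, 0, 0, 0.2]
    - [0, 0, 0, 0, 0.2]
    - [0, 0, 0, 0, 0.2]

```text
t: 13.82
eef_pos: [354.1, -264.0, 85.2]
ee_rot: [-3.142, 0.0, 2.815]
force: [0.7, -0.6, -1.4]
opening: 0.52
gripper_force: 35.0
```

```bash
python3 chk.py pics/c5.png
```

```text
13.8167 0.5199199741449476 34.981085658073425 [ 354.1 -264.    85.2] [-3.142  0.     2.815] [ 0.7 -0.6 -1.4]
tip [ 443.2 -294.1  121.7]
scene egg 0.53 [289.6, 118.6, 301.7, 134.6] z [104.4 149.2] [ 444.9 -295.7]
side egg 0.7 [367.1, 288.1, 394.0, 312.3] z [122.8 151.2] [ 446.6 -290.7]
```

View pics/c5.png

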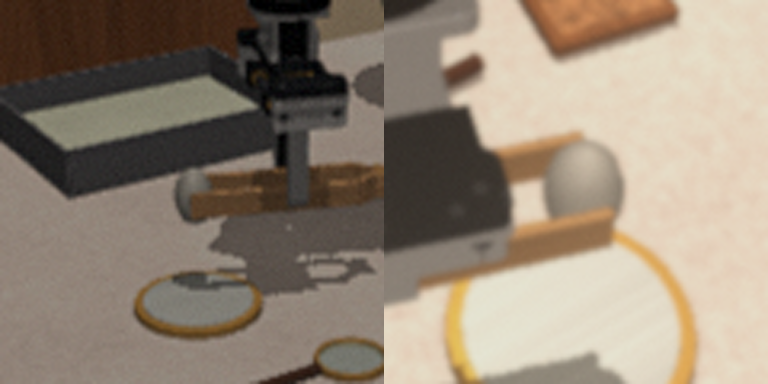

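The egg is held upright in the tongs (left crop 193,195; right crop 583,190), directly over the mirror. Its widest part is about 11 cm above the glass and within a few mm of the centre. Handing in.

```bash
python3 -c "
from workcell import manip
print(manip.hand_in())"
```

```text
the job is handed in; nothing more can be done
None
```

I handed the job in at 13.8 s with the egg clamped in the tongs and still, over the mirror's centre to within a few mm and about 11 cm above the glass; no verdict came back. The fingers really end about 28 mm above the reported TCP, contrary to the interface text, so my first try at gripping the tongs closed above them and I corrected for it.

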